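# Seat a housing against the spring pusher

### The arm

A 7-joint arm with a two-finger parallel gripper is mounted at the origin on the work surface. World frame = base frame: x ahead of the robot, y to its left, z up, the work surface at z = 0. Lengths are in m, angles in rad, forces in N, time in s.
With the tool pointing down it reaches from about 0.425 to 0.825 m from the base axis. Payload 3.6 kg.
Tool frame: the origin (TCP) lies where the fingers leave the gripper's body, on its centre line; the fingertips stand 73 mm ahead of it and the grasp point (between the pads) lies 54 mm ahead of it; x points along the fingers, y is the direction in which the jaws open and shut, and the axes are right-handed (so a half turn about x gives the same grasp; the last joint's range is limited). The gripper opens to 85 mm and grips with 20 to 120 N. Pads are 22 mm wide; open, the fingers measure 114 mm over their backs; the gripper's body (76 mm by 85 mm) begins 54 mm behind the grasp point. The pads swing forward as they close: fully open they stand 13 mm farther back than shut.
Start: joints at [-1.349, 0.615, -0.013, 1.423, 0.008, 1.103, -0.04], TCP at [0.159, 0.63, 0.304] pointing down, gripper open.
Joint ranges: [-3.12, 3.12], [-0.3, 2.06], [-1.34, 1.32], [0.26, 2.42], [-1.36, 4.5], [0.01, 1.98], [-2.84, 2.84]. Speed limits (rad/s): [2.79, 2.79, 3.14, 3.14, 3.14, 3.14, 3.14].

### API

Orientations are given as a unit quaternion [x, y, z, w].
In Python, from station import arm, snapshot, camera_info, ticket gives the robot as it stands. Calls block until the motion is done:
- arm.movep(position, orientation): joint-space move of the TCP to a pose.
- arm.line_to(position, velocity=0.15, ori=None): straight line of the TCP; ori=None keeps the orientation; velocity is the mean speed in m/s.
- arm.move_j(angles): joint-space move.
- arm.move_gripper(opening, effort=None): opening from 0.0 (shut) to 1.0 (fully open); effort is the grip in N (None keeps the last); returns when the fingers have stopped.
- arm.pause(seconds).
- arm.ik(position, orientation): joint angles nearest the present ones, or None.
- snapshot(name): name is "scene" or "side" or "wrist"; returns the picture (480x640x3 uint8, blue, green, red); there is no depth.
- camera_info(name): a dict with "fx", "fy", "cx", "cy" (pixels), "dist_coeffs" ([k1, k2, p1, p2, k3] as OpenCV has them; the pictures are not rectified), "R" (3x3) and "t" (3): a world point X has camera coordinates R X + t; the wrist camera has in their place "T_tool_cam" (4x4, takes a point from camera to tool coordinates, whose origin is the TCP and whose axes are the tool frame's). Camera axes: x right, y down, z forward; pixel columns grow to the right and rows downward; lengths in m; the calibration is good to about 2 mm. A picture is of the moment at which its call begins: read the wrist's pose just before it. camera_info takes no time and is no camera call.
A pose or a line that the arm cannot do raises arm.MotionError and nothing moves.
- ticket.finish_job(): hands the job in, once; it reports no verdict.
Readings, each from a call of its own:
- arm.read_time(): time.
- arm.read_joint_positions(): joint angles.
- arm.read_dq(): joint speeds.
- arm.read_effort(): joint torques, N m.
- arm.read_tool_pos(): TCP position.
- arm.read_eef_rot(): TCP orientation.
- arm.read_ft_force(): force on the tool from outside, world axes, zero at the start.
- arm.read_wrist_torque(): the same for the moment, N m.
- arm.read_opening(): opening from 0.0 (shut) to 1.0 (fully open).
Only numpy, scipy, OpenCV 4.12 (cv2) and the standard library are available. Lean on these libraries where they do the work, as an engineer would, in place of code of your own. Each camera call takes 0.05 s, during which the arm holds its last target.

### The job

Pick up the bright aluminium housing, set it down on the steel rest bar of the inspection fixture, lengthwise and centred in front of the orange spring plunger without pressing it yet, then slide it along the bar against the plunger until it meets the steel stop pins, and keep it pressed there: finish while still holding it firmly against the pins, without letting go. The housing is delicate: neither the squeeze of a finger nor the push on the pins may exceed 30 N. Leave the dark housing and the brass bush where they are.

Things in the scene. Friction and masses are not known exactly. Their poses are not given: they have to be found in the camera images.
- housing_mid (a point): Centre (half-way up, 20 mm over the underside) of the bright aluminium housing to be loaded: a loose block 60 mm long (its x), 40 mm wide (its y), 40 mm tall (z up), about 0.2 kg, with a 26 mm round boss 7 mm high on top. It starts upright on the granite table at z = 0. Both ends are alike. Its walls bear at most 30 N.
- fixture: Black fixture fixed to the table, origin under the centre of its base plate at table level, z up. Plate 220 (x) by 140 (y) by 16 mm. Steel rest bar along x from -100 to 50 mm, 24 mm wide, centred at y = 0, its top 24 mm above the table. At the +x end a blue pusher block, x 70 to 102 mm, 80 mm wide, top 68 mm above the table. The housing is pushed along +x, its length along x.
- stop: Two fixed steel stop pins, 10 mm diameter, at y = -13.5 and 13.5 mm and 46 mm above the table in the fixture's frame; they point to -x out of the blue block and end at x = 50 mm. This body's origin and axes are the fixture's. The orange-tipped plunger (12 mm diameter) sits between them at y = 0, same height, and when free sticks out to x = 36 mm.
- seat (a point): Where the housing's centre is when it lies on the rest bar and meets the stop pins: x = 20, y = 0, z = 44 mm in the fixture's frame; axes as the fixture's. The free plunger first touches the housing when its centre is 14 mm before this (towards -x).
- plunger (a joint): How far the spring plunger is pushed in, m: 0 free, 0.014 when the housing meets the stop pins. The spring pushes back with about 4 N at 0 and 7 N at 0.014, and returns the plunger when released; the rest bar is polished (friction about 0.2), so the housing slides back if let go.
- dark_housing_mid (a point): Centre of a dark housing of the same shape and size (60 x 40 x 40 mm plus boss), loose: leave alone.
- bush_mid (a point): Centre of a loose brass bush, ring of 54 mm outer diameter, 35 mm tall: leave alone.
Mind the look-alikes: they are no part of the job. What is meant by the part that bears housing_mid is not purple, and is the smaller of those in its own colour.

How it is judged:
By the outcome, as a careful person would: the job done as asked, in the order asked, and still so for the second after the job is handed in, while the arm keeps its last pose, push and grip.
It also fails if it takes over 59 s, if anything falls off the work surface, if the arm or the gripper's body presses on something with over 40 N, if the wrist force passes 120 N, or if a joint passes its speed limit or range.

## Working session

There is one attempt and no reset: what is moved stays moved. The work goes in short steps, each a Python script; the robot and the scene stay as the last script left them, time stands still between calls to the robot, and variables do not carry over. Pictures are saved under pics/ and viewed, and the job is handed in when it is done.

```bash
mkdir -p pics; ls; python3 - <<'E'
from station import arm, snapshot, camera_info
import cv2
for n in ("scene","side","wrist"):
    if n=="wrist": print(arm.read_tool_pos(),arm.read_eef_rot())
    cv2.imwrite(f"pics/{n}0.png",snapshot(n)); print(n,camera_info(n))
print(arm.read_time(),arm.read_ft_force(),arm.read_opening())
E
```

```text
pics
scene {'fx': 529.9674499097712, 'fy': 529.9674499097712, 'cx': 316.51873518360713, 'cy': 230.55238240971138, 'dist_coeffs': array([-0.10827202,  0.        ,  0.        ,  0.        ,  0.        ]), 'R': array([[ 0.54999629,  0.83514592,  0.0059481 ],
       [ 0.52298895, -0.33885101, -0.78208858],
       [-0.65114257,  0.43325661, -0.62313888]]), 't': array([-0.32839759, -0.16713064,  1.25591843])}
side {'fx': 553.9667042348682, 'fy': 553.9667042348682, 'cx': 319.61421261673917, 'cy': 234.79029919555418, 'dist_coeffs': array([-0.07719715,  0.        ,  0.        ,  0.        ,  0.        ]), 'R': array([[ 0.92630199, -0.37670934,  0.00739562],
       [-0.20199669, -0.51307365, -0.83423784],
       [ 0.31805968,  0.77126228, -0.55135518]]), 't': array([-0.41866037,  0.17932213,  0.66393379])}
[0.15926869 0.62965346 0.30286677] [ 0.08655142  0.70178114 -0.08815421  0.70159883]
wrist {'fx': 374.61531908325145, 'fy': 374.61531908325145, 'cx': 322.2846539509813, 'cy': 240.1253487047751, 'dist_coeffs': array([-0.03088519,  0.        ,  0.        ,  0.        ,  0.        ]), 'T_tool_cam': array([[ 5.16874409e-04, -3.11298678e-01,  9.50311983e-01,
        -6.96676816e-02],
       [ 9.99999773e-01,  5.72581344e-04, -3.56336110e-04,
         1.08568224e-03],
       [-4.33203952e-04,  9.50311951e-01,  3.11298903e-01,
        -8.05342754e-02],
       [ 0.00000000e+00,  0.00000000e+00,  0.00000000e+00,
         1.00000000e+00]])}
0.15 [-0.11686895 -0.73490452  0.6713967 ] 1.0032954249604213
```

View pics/scene0.png

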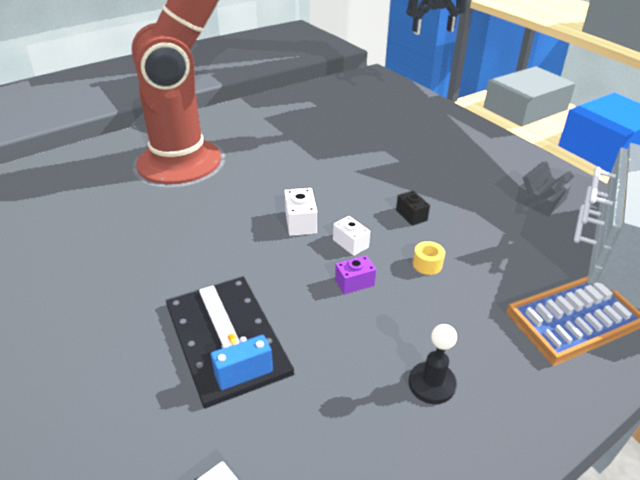

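View pics/side0.png

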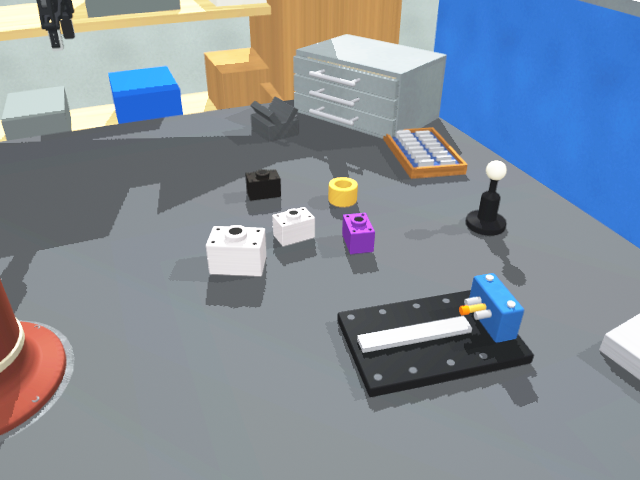

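View pics/wrist0.png

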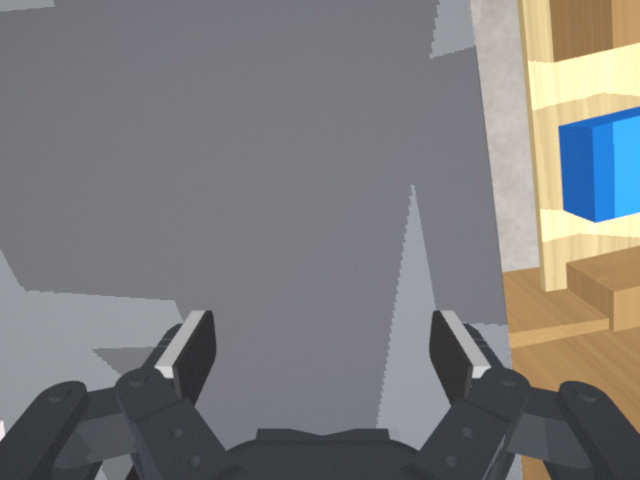

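Candidates in the scene picture are a large bright block at (300,211), a small bright block at (351,235), a purple block at (355,273) and the dark housing at (413,207). The small bright one fits, since it isn't purple and is the smaller of the two bright ones. I'll confirm this in enlarged crops.

```bash
python3 - <<'E'
import cv2,numpy as np
a=cv2.imread("pics/scene0.png")[175:300,275:450];b=cv2.imread("pics/side0.png")[160:285,200:375]
c=np.vstack([cv2.resize(x,None,fx=4,fy=4,interpolation=cv2.INTER_CUBIC)[:] for x in (a,b)])
cv2.imwrite("pics/c1.png",cv2.resize(c[:500],None,fx=1,fy=1));cv2.imwrite("pics/c2.png",c[500:])
a=cv2.imread("pics/scene0.png")[270:410,155:305];b=cv2.imread("pics/side0.png")[265:395,330:535]
cv2.imwrite("pics/c3.png",cv2.resize(a,None,fx=4,fy=4,interpolation=cv2.INTER_CUBIC))
cv2.imwrite("pics/c4.png",cv2.resize(b,None,fx=3.9,fy=3.9,interpolation=cv2.INTER_CUBIC))
E
```

```text
(no output)
```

View pics/c1.png

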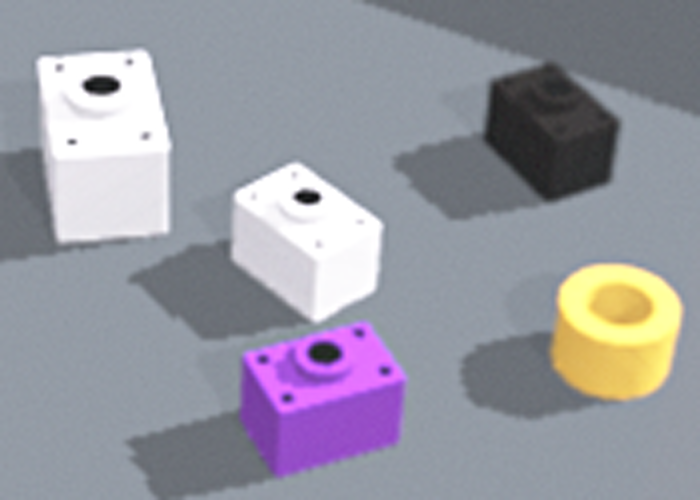

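View pics/c2.png

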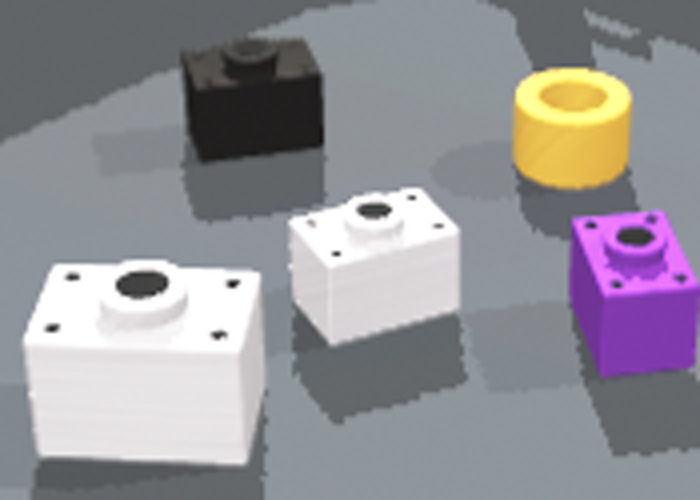

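View pics/c3.png

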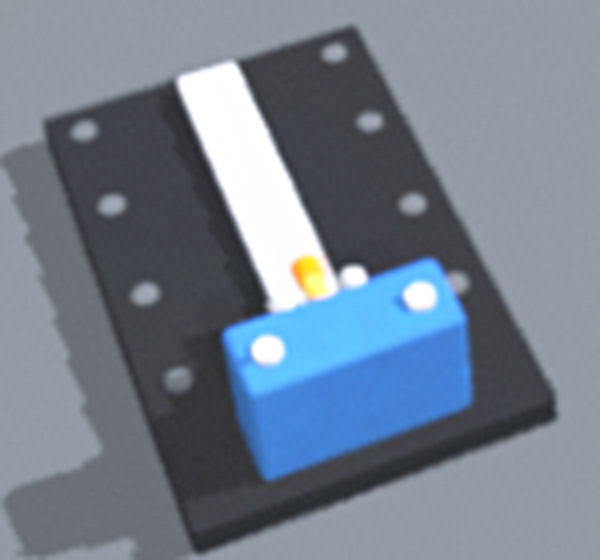

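View pics/c4.png

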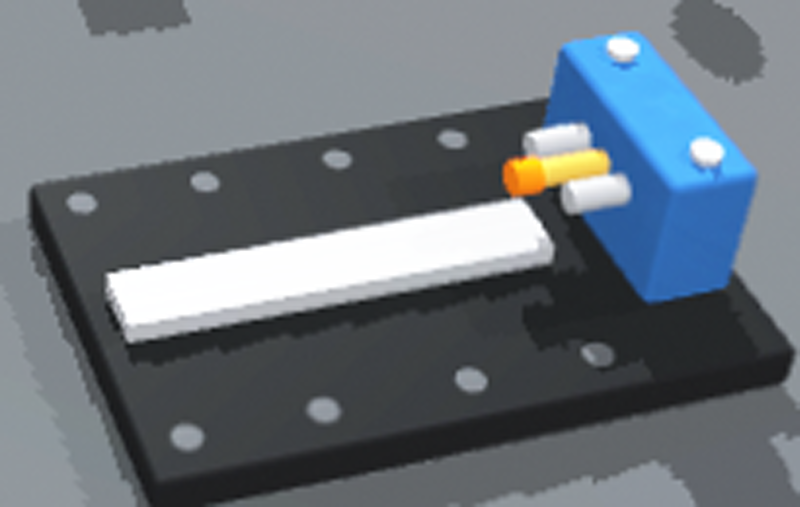

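The crops show the small bright block between the large bright one and the purple one, with the same proportions as the dark housing. Next I'll fit its planar pose and the fixture's from the corners in both views.

```bash
cat > h.py <<'E'
import numpy as np,cv2
from scipy.optimize import least_squares
from station import camera_info
def cam(n):
    c=camera_info(n);K=np.array([[c['fx'],0,c['cx']],[0,c['fy'],c['cy']],[0,0,1]]);return K,c['dist_coeffs'],c['R'],c['t']
def proj(n,P):
    K,d,R,t=cam(n);return cv2.projectPoints(np.asarray(P,float),cv2.Rodrigues(R)[0],np.asarray(t,float),K,d)[0][:,0]
def fit(obs,p0):  # obs: list (cam, px, local pt mm)
    def f(p,per=False):
        c,s=np.cos(p[2]),np.sin(p[2]);r=[]
        for n in ('scene','side'):
            o=[q for q in obs if q[0]==n]
            if not o: continue
            L=np.array([q[2] for q in o])/1e3
            W=np.c_[p[0]+c*L[:,0]-s*L[:,1],p[1]+s*L[:,0]+c*L[:,1],L[:,2]]
            r.append(proj(n,W)-np.array([q[1] for q in o]))
        return np.vstack(r) if per else np.vstack(r).ravel()
    s=least_squares(f,p0,loss='soft_l1');return s.x,f(s.x,True)
def up(n,uv,org,k,L): return (n,(uv[0]/k-.5+.5/k+org[0],uv[1]/k-.5+.5/k+org[1]),L)
E
python3 - <<'E'
from h import *
S=lambda uv,L:up('scene',uv,(275,175),4,L)
D=lambda uv,L:up('side',uv,(200,160),4,L)
H=[S((233,200),(-30,-20,40)),S((298,163),(-30,20,40)),S((382,225),(30,20,40)),S((316,262),(30,-20,40)),
S((233,264),(-30,-20,0)),S((316,321),(30,-20,0)),S((378,287),(30,20,0)),
D((290,220),(-30,20,40)),D((420,188),(30,20,40)),D((460,230),(30,-20,40)),D((326,267),(-30,-20,40)),
D((333,343),(-30,-20,0)),D((295,300),(-30,20,0)),D((460,308),(30,-20,0))]
S=lambda uv,L:up('scene',uv,(155,270),4,L)
D=lambda uv,L:up('side',uv,(330,265),3.9,L)
F=[S((45,122),(-110,-70,16)),S((355,27),(-110,70,16)),S((555,400),(110,70,16)),S((195,540),(110,-70,16)),
S((178,78),(-100,-12,24)),S((238,62),(-100,12,24)),S((225,327),(70,-40,68)),S((437,258),(70,40,68)),S((467,318),(102,40,68)),S((250,393),(102,-40,68)),
D((33,187),(-110,70,16)),D((160,483),(-110,-70,16)),D((793,350),(110,-70,16)),
D((107,275),(-100,12,24)),D((127,325),(-100,-12,24)),D((553,240),(50,-12,24)),D((522,200),(50,12,24)),
D((562,45),(70,40,68)),D((640,35),(102,40,68)),D((755,173),(102,-40,68)),D((672,190),(70,-40,68))]
for o in (H,F):
    for sub in ('both','scene','side'):
        oo=[q for q in o if sub in('both',q[0])]
        p,r=fit(oo,[.5,0,0.1]); print(sub,p.round(4),'rms',np.sqrt((r**2).mean()).round(2))
        if sub=='both': print(r.round(1).tolist())
E
```

```text
both [0.4708 0.1614 0.096 ] rms 0.6
[[0.1, -1.4], [-0.3, 0.0], [0.0, -0.3], [0.6, -1.1], [-0.4, -1.0], [-0.5, 0.7], [-0.4, 0.6], [-0.1, -0.5], [-0.2, -0.8], [0.6, -0.3], [0.9, -0.7], [-0.1, 0.8], [-0.4, -0.4], [0.5, 0.4]]
scene [0.4718 0.1609 0.1073] rms 0.59
side [0.4703 0.1608 0.0876] rms 0.49
both [ 0.5534 -0.1426 -0.1347] rms 1.08
[[-1.0, -1.0], [0.3, -1.5], [1.1, -1.5], [-1.2, -2.0], [0.2, 0.1], [-1.1, -0.1], [-1.3, -0.2], [-0.6, -1.5], [0.2, -0.6], [-0.5, 0.4], [-1.0, -1.3], [-0.7, 0.1], [2.0, -0.4], [0.2, -0.6], [0.9, -0.3], [0.8, 0.9], [0.4, -0.7], [-0.8, -1.7], [0.4, -2.6], [2.6, -0.4], [1.2, -0.4]]
scene [ 0.5551 -0.1427 -0.1355] rms 0.78
side [ 0.5524 -0.143  -0.1349] rms 1.04
```

The fits agree between views to about 2 mm: housing at (0.471, 0.161) with yaw 0.10, fixture at (0.553, -0.143) with yaw -0.135. I'll refine both with the wrist camera, starting with the fixture.

```bash
cat >> h.py <<'E'
from scipy.spatial.transform import Rotation as Rot
from station import arm,snapshot
def down(yaw,flip):
    y=np.array([-np.sin(yaw),np.cos(yaw),0])*(-1 if flip else 1);x=np.array([0,0,-1.]);return Rot.from_matrix(np.c_[x,y,np.cross(x,y)]).as_quat()
def wcam(pos,q):
    c=camera_info('wrist');T=np.eye(4);T[:3,:3]=Rot.from_quat(q).as_matrix();T[:3,3]=pos
    M=np.linalg.inv(T@c['T_tool_cam']);K=np.array([[c['fx'],0,c['cx']],[0,c['fy'],c['cy']],[0,0,1]]);return K,c['dist_coeffs'],M[:3,:3],M[:3,3]
_cam=cam
WP={}
def cam(n): return wcam(*WP[n]) if n in WP else _cam(n)
def fit2(obs,p0):
    names=sorted({q[0] for q in obs})
    def f(p):
        c,s=np.cos(p[2]),np.sin(p[2]);r=[]
        for n in names:
            o=[q for q in obs if q[0]==n];L=np.array([q[2] for q in o])/1e3
            W=np.c_[p[0]+c*L[:,0]-s*L[:,1],p[1]+s*L[:,0]+c*L[:,1],L[:,2]]
            r.append(proj(n,W)-np.array([q[1] for q in o]))
        return np.vstack(r)
    s=least_squares(lambda p:f(p).ravel(),p0,loss='soft_l1');return s.x,f(s.x)
def wshot(name):
    p,q=arm.read_tool_pos(),arm.read_eef_rot();im=snapshot('wrist');cv2.imwrite(f'pics/{name}.png',im)
    import json;json.dump([list(map(float,p)),list(map(float,q))],open(f'pics/{name}.json','w'));return p,q,im
def loadw(name):
    import json;WP[name]=[np.array(v) for v in json.load(open(f'pics/{name}.json'))]
E
python3 - <<'E'
from h import *
for fl in (0,1):
  for nm,p,y in (('h',[.471,.161,.25],.096),('f',[.553,-.143,.28],-.135)):
    print(fl,nm,np.round(down(y,fl),3),arm.ik(p,down(y,fl)))
print(arm.read_eef_rot(), arm.read_time())
E
```

```text
0 h [-0.034  0.706  0.034  0.706] [-0.36670512  0.44912723 -0.00937244  1.92495579  0.00586045  0.7675354
  1.28743088]
0 f [ 0.048  0.705 -0.048  0.705] [ 0.01347105  0.53059559  0.31433261  1.69752766 -0.194379    0.94418038
  1.83759068]
1 h [ 0.706  0.034 -0.706  0.034] [-0.84326568  0.53184618  0.70550069  1.93893089 -0.45910621  0.83609127
 -1.3648251 ]
1 f [ 0.705 -0.048 -0.705 -0.048] [-0.4006622   0.75472791  1.11474126  1.70980572 -0.73558065  1.15955575
 -0.78118445]
[ 0.08666264  0.70176076 -0.08806455  0.70161675] 0.15
```

```bash
python3 - <<'E'
from h import *
arm.movep([.535,-.14,.28],down(-.135,0)); print(arm.read_time(),arm.read_joint_positions().round(2)); wshot('wf')
arm.movep([.46,.16,.22],down(.096,0)); print(arm.read_time()); wshot('wh'); print(arm.read_tool_pos(),arm.read_ft_force())
E
```

```text
3.1583 [ 0.    0.5   0.33  1.75 -0.2   0.92  1.85]
4.4083
[0.46114341 0.15825799 0.22039601] [-0.12193869 -0.14816293  0.74487929]
```

View pics/wf.png

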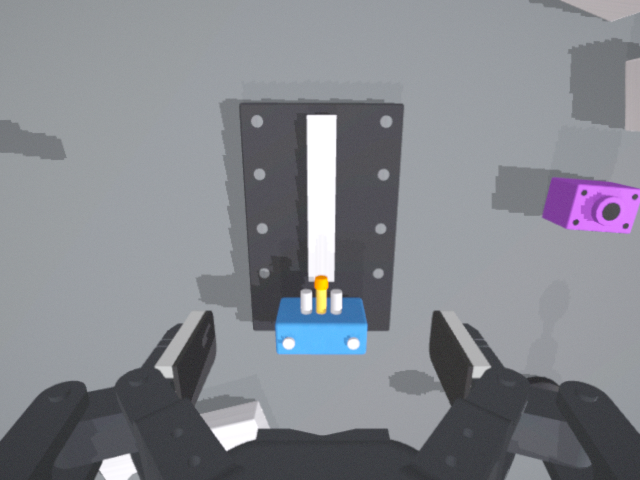

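View pics/wh.png

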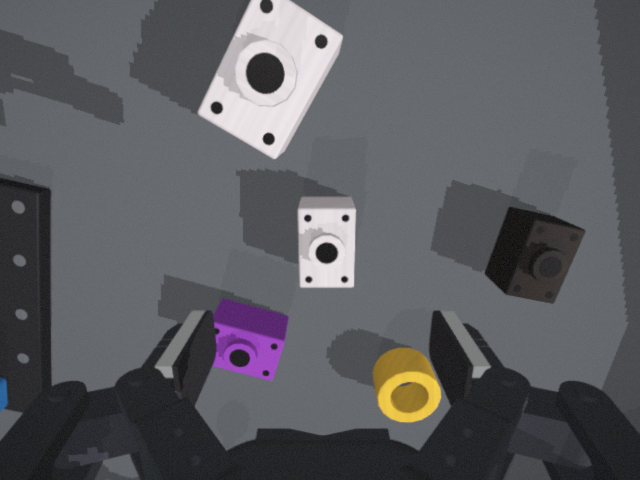

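The wrist view shows the fixture with the bar top running from (307,115) to (335,282), and the target housing at about (327,243). The bush at (407,385) and the purple block at (250,340) both clear the fingers. I'll enlarge for corners.

```bash
python3 - <<'E'
import cv2
a=cv2.imread("pics/wh.png")[190:295,285:370];cv2.imwrite("pics/d1.png",cv2.resize(a,None,fx=5,fy=5,interpolation=cv2.INTER_CUBIC))
a=cv2.imread("pics/wf.png")[95:225,230:410];cv2.imwrite("pics/d2.png",cv2.resize(a,None,fx=4,fy=4,interpolation=cv2.INTER_CUBIC))
a=cv2.imread("pics/wf.png")[225:360,230:410];cv2.imwrite("pics/d3.png",cv2.resize(a,None,fx=4,fy=4,interpolation=cv2.INTER_CUBIC))
E
```

```text
(no output)
```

View pics/d1.png

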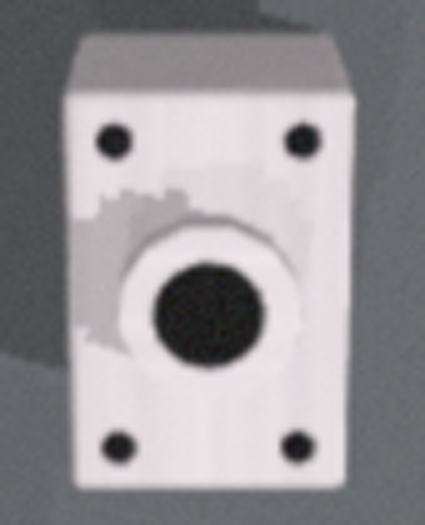

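View pics/d2.png

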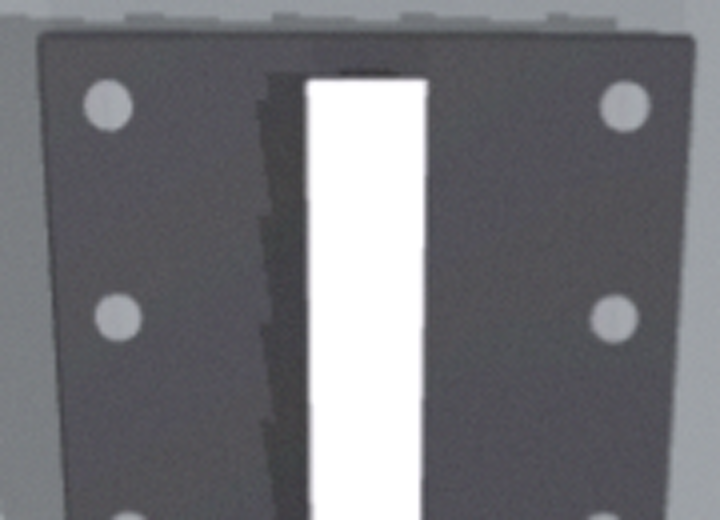

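View pics/d3.png

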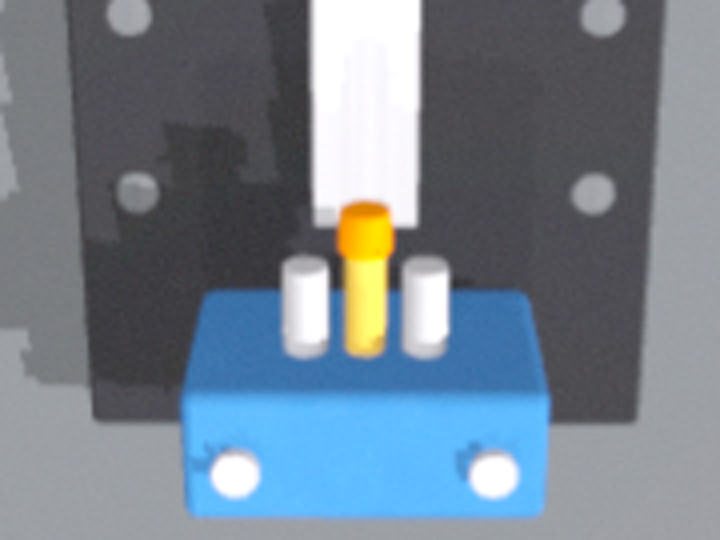

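```bash
python3 - <<'E'
from h import *
loadw('wh');loadw('wf')
U=lambda n,org,k:(lambda uv,L:up(n,uv,org,k,L))
S=U('wh',(285,190),5)
H=[S((65,97),(-30,-20,40)),S((355,97),(-30,20,40)),S((345,487),(30,20,40)),S((75,487),(30,-20,40)),S((80,35),(-30,-20,0)),S((333,37),(-30,20,0))]
A=U('wf',(230,95),4);B=U('wf',(230,225),4)
F=[A((40,35),(-110,-70,16)),A((693,37),(-110,70,16)),A((307,79),(-100,-12,24)),A((428,79),(-100,12,24)),B((314,227),(50,-12,24)),B((418,227),(50,12,24)),
B((93,420),(110,-70,16)),B((637,421),(110,70,16)),B((183,395),(70,-40,68)),B((549,395),(70,40,68)),B((545,516),(102,40,68)),B((187,516),(102,-40,68))]
for o,p0 in ((H,[.47,.16,.09]),(F,[.55,-.14,-.13])):
    p,r=fit2(o,p0);print(p.round(4),np.sqrt((r**2).mean()).round(2),r.round(1).tolist())
E
```

```text
[0.4698 0.1633 0.0965] 0.61 [[-0.3, -0.5], [0.2, -0.7], [0.2, 1.2], [-0.4, 1.3], [-0.0, 0.1], [0.3, -0.5]]
[ 0.5524 -0.1409 -0.1351] 1.03 [[-1.4, -1.4], [1.9, -1.5], [0.5, -0.1], [-0.7, 0.0], [0.4, -0.6], [-0.3, -0.5], [-0.3, 1.5], [0.8, 1.6], [-1.2, 0.0], [0.9, 0.2], [0.4, 1.8], [-0.7, 1.6]]
```

Wrist and fixed cameras differ by a common offset of about 2 mm, but the housing-to-fixture vector agrees to 0.2 mm. Now the grasp.

```bash
python3 - <<'E'
from h import *
q=down(.0965,0)
arm.move_gripper(0.8,22)
arm.movep([.470,.1627,.15],q); arm.line_to([.470,.1627,.0765],0.06)
arm.pause(.2);print(arm.read_time(),arm.read_tool_pos(),arm.read_ft_force().round(2))
wshot('w_pre')
arm.move_gripper(0.0,22); arm.pause(.3)
print(arm.read_time(),arm.read_opening(),arm.read_tool_pos(),arm.read_ft_force().round(2))
wshot('w_grip')
E
```

```text
6.7333 [0.47014244 0.16278923 0.07679444] [ 0.41 -0.36  0.02]
7.4417 0.46507953678592784 [0.47014574 0.1626921  0.07664672] [-0.11  0.37  3.29]
```

View pics/w_grip.png

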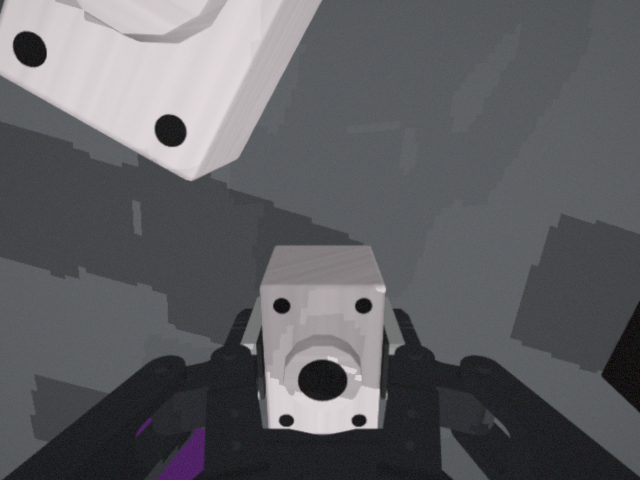

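The housing sits between the pads, with its back top edge at about (262–385, 288). Lift, and measure it in the tool frame.

```bash
python3 - <<'E'
from h import *
p=arm.read_tool_pos()
arm.line_to([.470,.1627,.16],0.1); arm.pause(.2)
print(arm.read_time(),arm.read_opening(),arm.read_tool_pos(),arm.read_ft_force().round(2))
wshot('w_lift')
im=cv2.imread('pics/w_lift.png')[235:440,240:405];cv2.imwrite('pics/e1.png',cv2.resize(im,None,fx=2.9,fy=2.9,interpolation=cv2.INTER_CUBIC))
im=snapshot('side');cv2.imwrite('pics/side1.png',im)
E
```

```text
8.675 0.46602996220057996 [0.46967819 0.16257957 0.15937968] [ 0.74 -0.71 -2.62]
```

View pics/e1.png

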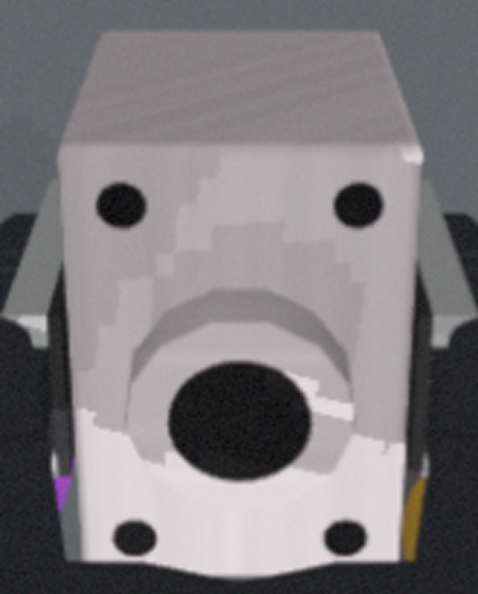

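View pics/side1.png

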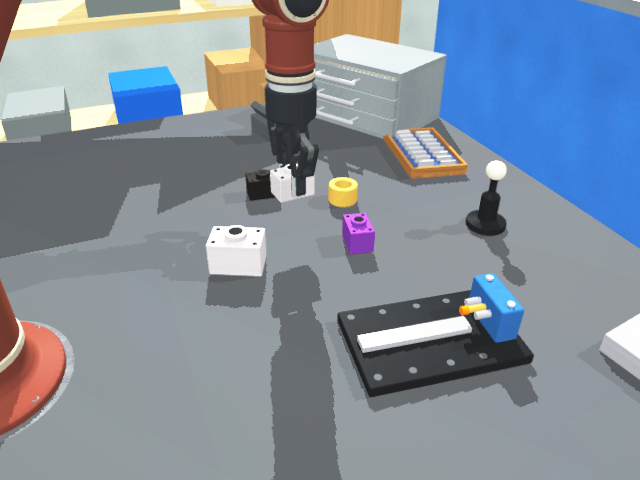

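```bash
python3 - <<'E'
from h import *
loadw('w_lift');loadw('w_grip')
o=[((60,147),(-30,-20,20)),((420,150),(-30,20,20)),((103,33),(-30,-20,-20)),((379,33),(-30,20,-20)),
((121,206),(-23.5,-13,20)),((359,206),(-23.5,13,20)),((135,539),(23.5,-13,20)),((346,539),(23.5,13,20))]
px=np.array([up('w_lift',a,(240,235),2.9,b)[1] for a,b in o]);L=np.array([b for a,b in o])/1e3
pos,q=WP['w_lift'];RT=Rot.from_quat(q)
for pit in (0,1):
  def f(p):
    R=Rot.from_euler('zyx',[p[3],p[4]*pit,0]);return (proj('w_lift',R.apply(L)+p[:3])-px).ravel()
  s=least_squares(f,[.47,.16,.1,.09,0])
  print(s.x.round(4),np.sqrt((s.fun**2).mean()).round(2),'in tool',RT.inv().apply(s.x[:3]-pos).round(4), 'toolyaw',np.arctan2(-RT.as_matrix()[0,1],RT.as_matrix()[1,1]).round(4)); print(s.fun.reshape(-1,2).round(1).tolist())
E
```

```text
[0.4704 0.1639 0.1008 0.0962 0.    ] 0.65 in tool [0.0586 0.0013 0.0009] toolyaw 0.0964
[[-0.8, 1.3], [1.1, 0.4], [-0.4, -0.2], [-0.0, -0.2], [0.9, -0.7], [-0.6, -0.6], [0.5, -0.1], [-0.8, -0.0]]
[ 0.4705  0.1639  0.1008  0.096  -0.004 ] 0.63 in tool [0.0586 0.0013 0.001 ] toolyaw 0.0964
[[-0.7, 1.1], [1.0, 0.2], [-0.3, 0.0], [-0.1, 0.1], [1.0, -0.8], [-0.7, -0.7], [0.5, 0.1], [-0.8, 0.1]]
```

The jaw centring shows the wrist camera's y bias is 1.3 mm. Corrected for that, the fixture is at about (0.5525, -0.142, yaw -0.135), and all cameras agree. Now carry it over and set it down in front of the plunger.

```bash
cat >> h.py <<'E'
FX,FY,FW=.5526,-.1421,-.135
HZ=.0005 # housing centre ahead of TCP along tool z
def tcp(xf,z,yf=0.0):
    c,s=np.cos(FW),np.sin(FW);a=xf-HZ
    return [FX+c*a-s*yf,FY+s*a+c*yf,z]
def ff(): 
    f=arm.read_ft_force();c,s=np.cos(FW),np.sin(FW);return np.array([c*f[0]+s*f[1],-s*f[0]+c*f[1],f[2]])
E
python3 - <<'E'
from h import *
q=down(FW,0)
arm.line_to([.470,.1627,.19],0.15)
arm.movep(tcp(-.012,.19),q)
arm.line_to(tcp(-.012,.112),0.1);arm.pause(.3)
print(arm.read_time(),arm.read_opening(),arm.read_tool_pos()-tcp(-.012,.112),ff().round(2))
wshot('w_hov');cv2.imwrite('pics/side2.png',snapshot('side')[230:410,310:550]);cv2.imwrite('pics/scene2.png',snapshot('scene')[240:420,140:320])
for n in('side2','scene2'):cv2.imwrite(f'pics/{n}.png',cv2.resize(cv2.imread(f'pics/{n}.png'),None,fx=3,fy=3,interpolation=cv2.INTER_CUBIC))
E
```

```text
11.5417 0.4674541348654379 [ 1.84439776e-04 -5.06968113e-05  4.51225959e-04] [-0.15  0.07 -1.81]
```

View pics/side2.png

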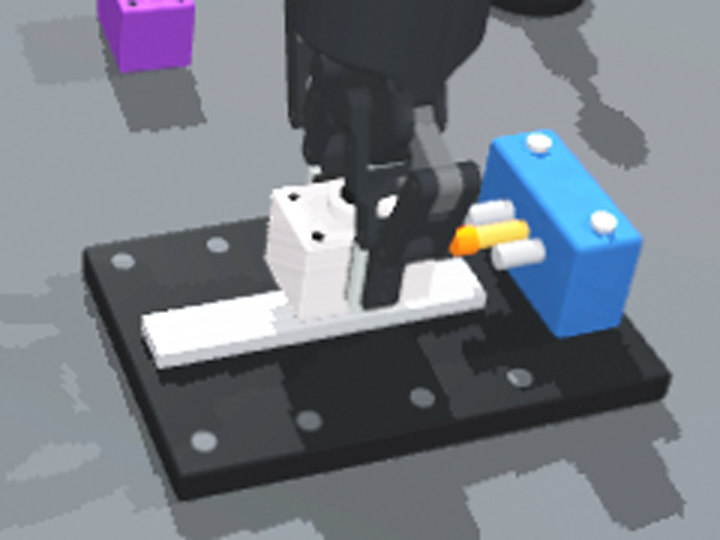

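View pics/scene2.png

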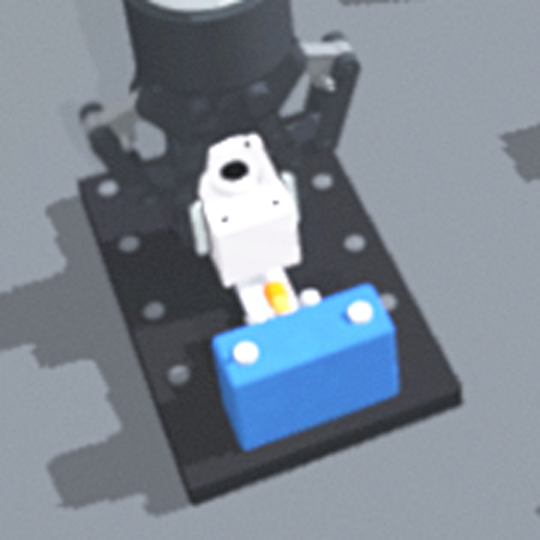

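View pics/w_hov.png

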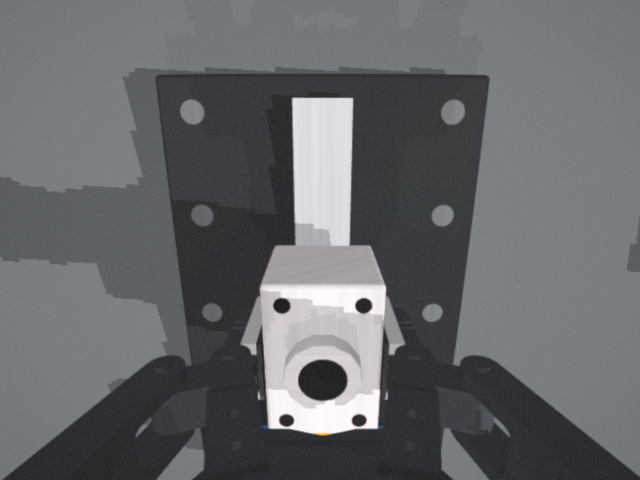

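The housing is above the bar, aligned with it. Both the housing and bar centre lines are near column 323 in the wrist view, and there is a clear gap to the orange tip. Lower it until contact.

```bash
python3 - <<'E'
from h import *
f0=ff();print(f0.round(2))
z=.112
while z>.0975:
    z-=.0008 if z<.104 else .002
    arm.line_to(tcp(-.012,z),0.02);arm.pause(.05);f=ff()
    if z<.104 or (f-f0)[2]>1: print(round(z,4),(f-f0).round(2),arm.read_tool_pos()[2].round(4))
    if (f-f0)[2]>3.5: break
print(arm.read_time(),arm.read_opening());wshot('w_set')
cv2.imwrite('pics/side3.png',cv2.resize(snapshot('side')[230:410,310:550],None,fx=3,fy=3,interpolation=cv2.INTER_CUBIC))
print(arm.read_joint_positions().round(2))
E
```

```text
[ 0.01 -0.07 -1.97]
0.102 [0.27 0.45 0.48] 0.1019
0.1012 [-0.92  0.78  0.55] 0.1012
0.1004 [-0.02 -0.13  3.34] 0.1007
0.0996 [-1.89  0.01  9.33] 0.1007
14.0917 0.46289924506760205
[ 0.09  0.76  0.2   1.88 -0.27  0.53  1.91]
```

View pics/side3.png

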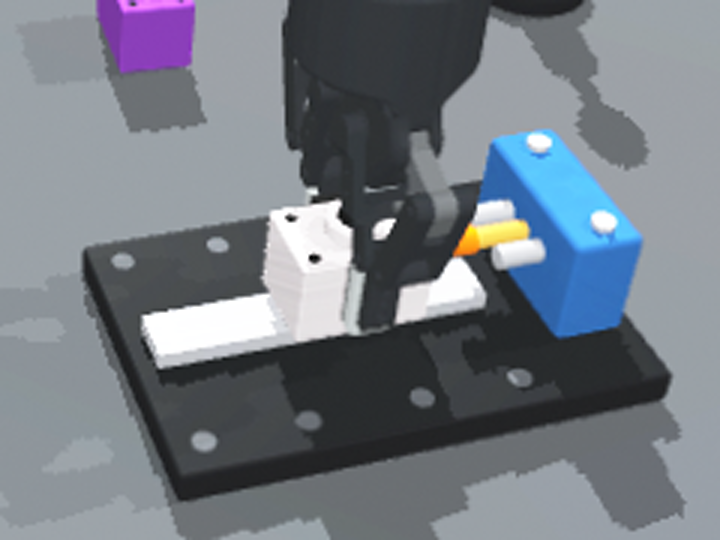

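View pics/w_set.png

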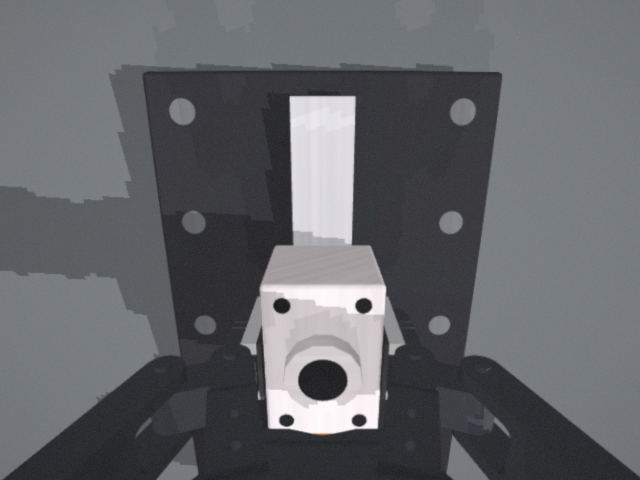

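Contact came at TCP z = 0.1007 against a predicted 0.1006, so the housing rests on the bar, centred and not touching the plunger. Relax the down-force and slide.

```bash
python3 - <<'E'
from h import *
z=.1004
arm.line_to(tcp(-.012,z),0.02);arm.pause(.2);print(ff().round(2))
xs=[-.006,0,.003,.005,.007,.009,.011,.013,.015,.0165,.0175,.018,.0185]
for x in xs:
    arm.line_to(tcp(x,z),0.02);arm.pause(.08);f=ff();d=arm.read_tool_pos()
    xa=(d[0]-FX)*np.cos(FW)+(d[1]-FY)*np.sin(FW)+HZ
    print(x,xa.round(4),f.round(2),arm.read_opening().round(4))
    if f[0]<-13: break
print(arm.read_time());wshot('w_sl')
E
```

```text
[-0.66  0.2   4.39]Traceback (most recent call last):
  File "<stdin>", line 8, in <module>
AttributeError: 'float' object has no attribute 'round'
```

```bash
cat >> h.py <<'E'
def step(x,z,v=.02,w=.08):
    arm.line_to(tcp(x,z),v);arm.pause(w);f=ff();d=arm.read_tool_pos()
    xa=(d[0]-FX)*np.cos(FW)+(d[1]-FY)*np.sin(FW)+HZ;ya=-(d[0]-FX)*np.sin(FW)+(d[1]-FY)*np.cos(FW)
    print(round(x,4),round(float(xa),4),round(float(ya),4),f.round(2),round(float(arm.read_opening()),4));return f
E
python3 - <<'E'
from h import *
z=.1004
for x in [0,.003,.005,.007,.009,.011,.013,.015,.0165,.0175,.018,.0185]:
    f=step(x,z)
    if f[0]<-13: break
print(arm.read_time());wshot('w_sl')
E
```

```text
0 -0.0002 -0.0002 [-1.71 -0.33  4.88] 0.467
0.003 0.0027 -0.0003 [-2.21 -0.74  6.04] 0.4642
0.005 0.0046 -0.0003 [-1.94 -0.24  5.8 ] 0.4647
0.007 0.0066 -0.0003 [-1.98  0.29  6.06] 0.4627
0.009 0.0073 -0.0003 [-4.72 -0.55  8.6 ] 0.4664
0.011 0.0079 -0.0004 [-8.58  0.11 11.12] 0.4657
0.013 0.0094 -0.0004 [-8.77  0.27 11.81] 0.4688
0.015 0.0111 -0.0004 [-9.5  -0.4  13.23] 0.4665
0.0165 0.0123 -0.0004 [-10.23   0.32  14.55] 0.4673
0.0175 0.013 -0.0004 [-11.24   0.35  14.65] 0.4649
0.018 0.0133 -0.0004 [-11.48   1.77  14.71] 0.4672
0.0185 0.0137 -0.0004 [-11.94   0.05  15.76] 0.4595
19.425
```

View pics/w_sl.png

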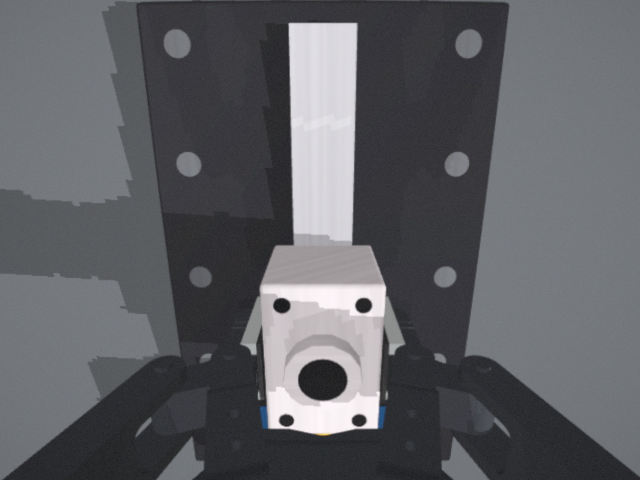

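Plunger contact came at about 6.8 mm as predicted, with no slip in the grip (back edge still at rows 246/287). The down-force grew through arm compliance, so I'll raise the z target slightly while continuing.

```bash
python3 - <<'E'
from h import *
z=.1004;x=.0185;fz=15.8
for i in range(40):
    if fz>7: z+=.0003
    x+=.0005
    f=step(x,z,.02,.06);fz=f[2]
    if f[0]<-14.5 or fz<1: break
print(arm.read_time());wshot('w_sl2')
E
```

```text
0.019 0.0143 -0.0004 [-10.13   0.92  13.43] 0.467
0.0195 0.0147 -0.0004 [-10.23   0.63  11.53] 0.4652
0.02 0.0152 -0.0004 [-9.3   0.61  9.52] 0.4653
0.0205 0.0156 -0.0004 [-9.89 -0.68  8.18] 0.4658
0.021 0.016 -0.0003 [-7.49  0.86  7.45] 0.4653
0.0215 0.0165 -0.0004 [-8.05  0.23  5.66] 0.4663
0.022 0.0168 -0.0004 [-8.75  0.22  6.03] 0.4607
0.0225 0.0173 -0.0004 [-7.96  0.26  5.73] 0.4633
0.023 0.0177 -0.0004 [-8.56 -1.2   7.01] 0.4675
0.0235 0.0182 -0.0004 [-8.34 -0.37  4.97] 0.466
0.024 0.0185 -0.0003 [-9.22 -0.59  4.82] 0.4628
0.0245 0.019 -0.0004 [-9.01 -0.01  5.23] 0.4643
0.025 0.0194 -0.0004 [-9.2   0.15  5.71] 0.4641
0.0255 0.0198 -0.0004 [-8.65 -0.75  5.44] 0.466
0.026 0.0203 -0.0004 [-9.88  0.09  5.76] 0.466
0.0265 0.0207 -0.0004 [-9.22 -0.28  6.36] 0.4611
0.027 0.0211 -0.0003 [-10.56  -0.99   6.74] 0.4656
0.0275 0.0216 -0.0004 [-8.85  0.21  6.59] 0.462
0.028 0.0218 -0.0004 [-10.01  -0.46   7.53] 0.4682
0.0285 0.0219 -0.0004 [-11.53   0.23   5.84] 0.4632
0.029 0.022 -0.0004 [-11.14  -0.41   6.05] 0.4673
0.0295 0.022 -0.0004 [-12.48  -0.41   8.14] 0.4674
0.03 0.0221 -0.0004 [-13.66  -0.23   7.67] 0.4678
0.0305 0.0222 -0.0004 [-13.15   0.46   6.86] 0.4649
0.031 0.0222 -0.0004 [-13.59   0.15   6.63] 0.4613
0.0315 0.0223 -0.0004 [-15.42   0.03   7.96] 0.4655
27.4917
```

View pics/w_sl2.png

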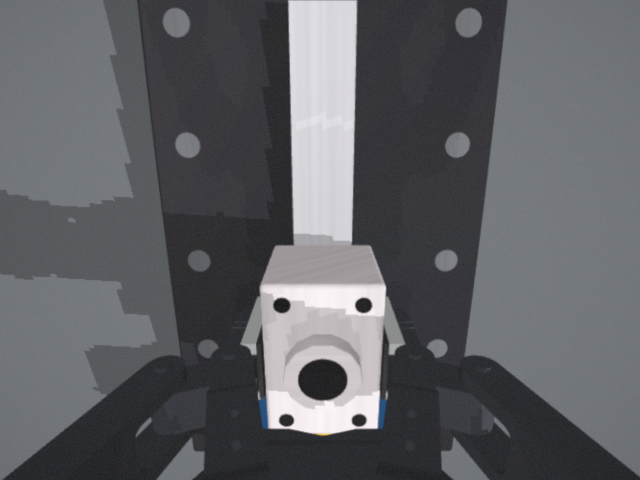

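The slide stalls at 21.8 mm indicated, 15 mm after plunger contact (14 expected). Force rises there with no further travel, so it is on the pins. Firm up the push a little, then check that it holds.

```bash
python3 - <<'E'
from h import *
z=arm.read_tool_pos()[2]; 
# keep the last commanded z: z target history
z=.1004+.0003*6
for x in (.032,.0325,.033): 
    f=step(x,z,.02,.1)
    if f[0]<-18: break
for i in range(5): arm.pause(.3); print(ff().round(2),arm.read_tool_pos().round(5),arm.read_opening())
print(arm.read_time());wshot('w_end')
for n,(a,b,c,d) in dict(side=(230,410,310,550),scene=(240,420,140,320)).items():
    cv2.imwrite(f'pics/{n}_end.png',cv2.resize(snapshot(n)[a:b,c:d],None,fx=3,fy=3,interpolation=cv2.INTER_CUBIC))
E
```

```text
0.032 0.0226 -0.0004 [-16.02   0.31  12.37] 0.4663
0.0325 0.0226 -0.0004 [-17.46  -0.39  13.41] 0.4669
0.033 0.0227 -0.0004 [-17.66   0.59  14.11] 0.4653
[-17.95   0.2   13.09] [ 0.57454 -0.14554  0.10064] 0.46742907494890606
[-18.01   0.33  14.68] [ 0.57452 -0.14552  0.10063] 0.46578121356039837
[-18.93   0.81  14.38] [ 0.57456 -0.14551  0.10065] 0.4676316890950235
[-17.8   -0.44  14.14] [ 0.57453 -0.14549  0.10062] 0.46497236096561645
[-17.88  -0.21  13.82] [ 0.57454 -0.14552  0.10063] 0.46305793689000535
30.0917
```

View pics/side_end.png

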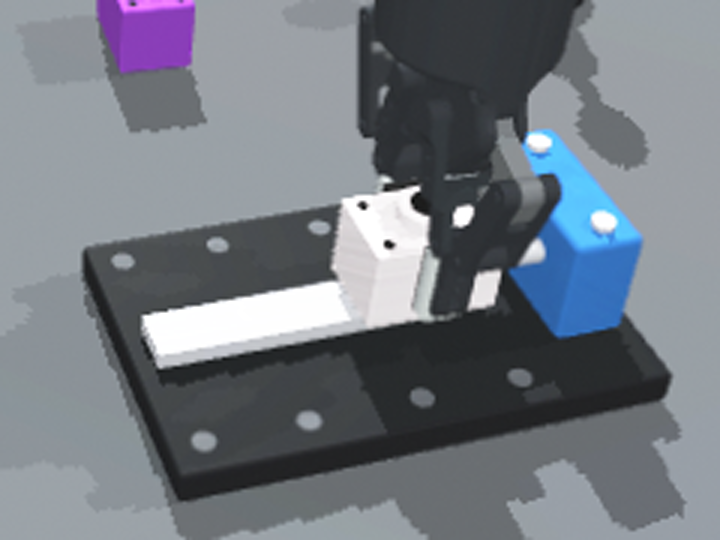

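View pics/scene_end.png

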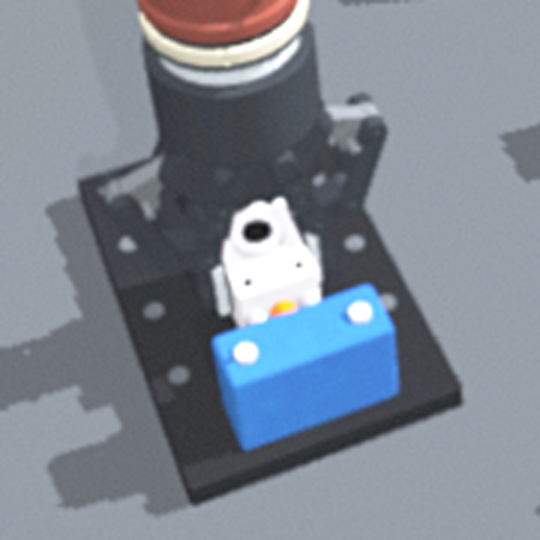

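View pics/w_end.png

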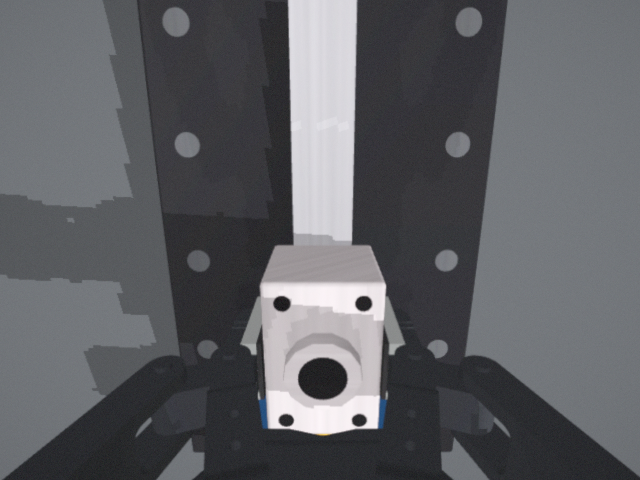

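The housing is against both pins with the tip pushed in, and force is steady at -18 N. I restored the z target about 1.2 mm too low, so the down-force is 14 N. I'll relax that and check the housing's pitch, because its back top edge moved from row 287 to 283.

```bash
python3 - <<'E'
from h import *
for z in (.1028,.1034): step(.033,z,.02,.3)
arm.pause(.3);print(ff().round(2),arm.read_time());wshot('w_end2')
im=cv2.imread('pics/w_end2.png')[235:440,240:405];cv2.imwrite('pics/e2.png',cv2.resize(im,None,fx=2.9,fy=2.9,interpolation=cv2.INTER_CUBIC))
for n in('w_lift','w_set','w_end2'):
    loadw(n);print(n,Rot.from_quat(WP[n][1]).as_matrix()[:,0].round(4))
E
```

```text
0.033 0.0227 -0.0004 [-17.23   0.36  10.72] 0.4659
0.033 0.0227 -0.0004 [-16.61  -0.55   7.07] 0.4656
[-16.14   0.26   7.4 ] 31.6417
w_lift [-1.4e-03 -5.0e-04 -1.0e+00]
w_set [ 9.e-04  1.e-04 -1.e+00]
w_end2 [-0.0256  0.0061 -0.9997]
```

View pics/e2.png

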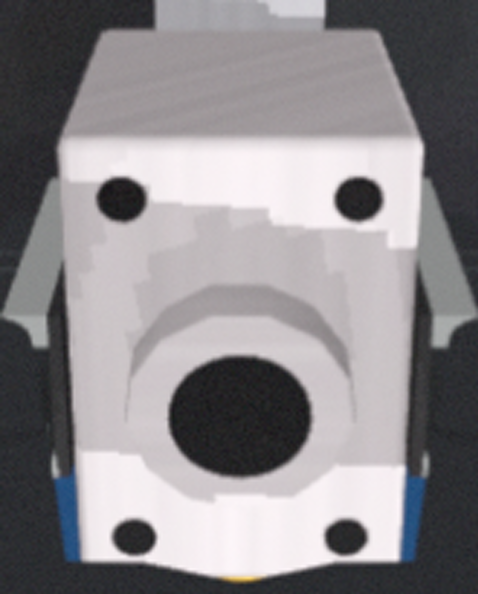

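```bash
python3 - <<'E'
from h import *
def go(n,o):
    loadw(n);px=np.array([up(n,a,(240,235),2.9,b)[1] for a,b in o]);L=np.array([b for a,b in o])/1e3
    def f(p): return (proj(n,Rot.from_euler('ZYX',p[3:]).apply(L)+p[:3])-px).ravel()
    s=least_squares(f,[*(WP[n][0]-[0,0,.057]),0,0,0]);d=s.x[:2]-[FX,FY];c,t=np.cos(FW),np.sin(FW)
    print(n,s.x.round(4),np.sqrt((s.fun**2).mean()).round(2),'fixture xy',(c*d[0]+t*d[1]).round(4),(-t*d[0]+c*d[1]).round(4))
go('w_lift',[((60,147),(-30,-20,20)),((420,150),(-30,20,20)),((103,33),(-30,-20,-20)),((379,33),(-30,20,-20)),
((121,206),(-23.5,-13,20)),((359,206),(-23.5,13,20)),((135,539),(23.5,-13,20)),((346,539),(23.5,13,20))])
go('w_end2',[((60,138),(-30,-20,20)),((420,141),(-30,20,20)),((103,31),(-30,-20,-20)),((379,31),(-30,20,-20)),
((121,199),(-23.5,-13,20)),((359,199),(-23.5,13,20)),((135,537),(23.5,-13,20)),((346,537),(23.5,13,20))])
E
```

```text
w_lift [ 0.4702  0.1639  0.1008  0.0973 -0.0043  0.0036] 0.62 fixture xy -0.1228 0.2921
w_end2 [ 0.5734 -0.1439  0.0423 -0.1357  0.0043  0.0065] 0.67 fixture xy 0.0209 0.001
```

Housing is flat to within 0.5°, at fixture x = 20.9 mm (seat 20, calibration ±2) and y ≈ -0.3 mm after bias correction. It's held steadily, so I'm handing in.

```bash
python3 - <<'E'
from h import *
print(ff().round(2),arm.read_opening(),arm.read_time())
from station import ticket
print(ticket.finish_job())
E
```

```text
[-16.7   -0.29   6.91] 0.46484222576497547 31.6917
the job is handed in; nothing more can be done
None
```

I handed the job in at 31.7 s with the bright aluminium housing still gripped and pressed against the stop pins.

- **Pick-up and set-down:** I gripped the smaller of the two bright blocks across its width, with the grip set to 22 N. I set it on the rest bar about 18 mm short of the plunger, where it touched down 0.1 mm from the predicted height.
- **Slide to the pins:** The plunger met the housing at 6.8 mm in fixture x. The slide stopped hard at about 21.8 mm, a 15 mm stroke where 14 mm was expected.
- **Last checks:** The force against the push direction was 16–17 N. I estimate 7–9 N of that on the pins, with the rest spring and friction. The down-force was 7 N, and the grip opening had not changed.
- **Final position:** The wrist camera put the housing at x = 20.9 mm (seat is 20) and y about -0.3 mm, flat to within 0.5°. The fixed-camera pictures agree with it being on the pins.

**Irregularities:**
- I restored the height target about 1.2 mm too low for a moment, so the down-force on the bar rose to about 14 N before I corrected it.
- Under the push load the tool leaned about 1.5° while the housing stayed flat, so the housing turned slightly in the grip.
- Finger squeeze and pin force were not measured directly. The squeeze is the commanded 22 N, and the pin force is worked out from the wrist force.
- I kept clear of the dark housing and the brass bush, but took no final picture of them.

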